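# Index the ring to its third division and hold it

## Task

Two divisions of the brass ring on the indexing head are already scribed and the third is next. Turn the black knob back (counter-clockwise from above) as far as its zero stop, then forward from there by three clicks without running on towards the fourth, so that the dial sits in its third notch. Finish while still gripping the knob, holding it there so that it cannot turn while the ring is scribed; leave the loose tools and things on the bench where they are.

Things in the scene. Friction and masses are not known exactly. Their poses are not given: they have to be found in the camera images.
- index_head: Indexing head, fixed: green gear case, grey cover, 200 mm long (its y) by 84 mm (x; 116 over lugs), 30 mm high. Origin: centre of its underside; z up. In its frame the knob axis stands at (0, -55 mm), the spindle with the brass ring at (0, +55 mm), a 96 mm tall steel post with the marking arm at (0, +92 mm). The 45 mm high spring plunger between knob and ring rests in the dial's notches.
- index_dial: Steel dial, 70 mm wide, top 41 mm above the bench, with a black round knurled knob, one piece on a vertical axis. Origin on the axis at bench height. Knob 33 mm in diameter from 49 to 75 mm above the bench, top at 78 mm, 42 mm skirt below 46 mm. A steel dog on the dial, 48 mm high, reaching 44 mm from the axis, meets a stop pin in front. White line on top points to the head's -x at home.
- knob_grip (a point): Point on the knob axis 68 mm above the bench, turning with the knob: a TCP there, pointing down, has its fingertips at 49 mm, 8 mm over the dial and 1 mm over the dog. Grip up to 5 mm higher for more room.
- index_turn (a joint): Knob angle, rad, growing clockwise from above. 0: home notch, the hard zero stop just behind it at -0.05. Notches every 22.5 degrees: 0.393, 0.785, third 1.178, fourth 1.571. A spring plunger seats in each: 0.2 to 0.25 N m turns it out, nothing resists half way between two, then it pulls into the next. The ring turns 1:1 the other way. Starts in or near the first, second or third notch.
- scriber: Loose steel scriber, 134 mm long, 9 mm thick, lying on the bench; to be left alone.
- dividers: Loose spring dividers, 119 mm long, to be left alone.
- eraser: Loose white eraser with red sleeve, 50 mm long, to be left alone.
- glass_jar: Loose glass jar with white lid, 42 mm wide, 52 mm tall, to be left alone.
- half_round_file: Loose thin file, 192 mm long, the nearest of the row of files; to be left alone.

How it is judged:
On the way:
1. the knob has been turned back to its zero stop (value of joint index_turn below 0.1 rad), for 0.1 s.
At the end, for the whole second after the job is handed in: The dial is at rest in its third notch from the zero stop (within 0.09 rad, about 5 degrees, of 1.178 rad) and the fingers are still gripping the knob with more than 2 N (value of joint index_turn between 1.088 and 1.268 rad and velocity of joint index_turn between -0.05 and 0.05 rad/s and contact force between the fingers and index_dial above 2 N); the arm keeps its last pose, push and grip.
It fails at once if the knob was run on past the third click, half way towards the fourth (value of joint index_turn above 1.4 rad).
It fails at once if a loose thing on the bench was shifted (distance of any of scriber, dividers, half_round_file, eraser, glass_jar from where it was at the start of the episode above 0.02 m).
It also fails if it takes over 51 s, if anything falls off the work surface, if the arm or the gripper's body presses on something with over 40 N, if the wrist force passes 120 N, or if a joint passes its speed limit or range.

## Robot

A 6-joint arm with a two-finger parallel gripper is mounted at the origin on a cart in front of the work surface, level with it; the furniture and walls round the work are solid. World frame = base frame: x ahead of the robot, y to its left, z up, the work surface at z = 0. Lengths are in m, angles in rad, forces in N, time in s.
With the tool pointing down it reaches from about 0.3 to 0.775 m from the base axis. Payload 14.6 kg.
Tool frame: the origin (TCP) lies between the finger pads, 19 mm behind the fingertips; this is the grasp point; z points along the fingers, y is the line along which they close (so a half turn about z gives the same grasp; the last joint's range is limited). The gripper opens to 94 mm and grips with 3 to 60 N. Pads are 16 mm wide; open, the fingers measure 119 mm over their backs; the gripper's body (75 mm by 177 mm) begins 78 mm behind the grasp point.
Start: joints at [-1.363, 0.3, 1.521, -0, 1.321, -0.067], TCP at [0.149, -0.529, 0.224] pointing down, gripper open.
Joint ranges: [-3.03, 3.03], [-0.79, 2.21], [0.23, 2.52], [-1.04, 4.18], [0, 3.07], [-2.55, 2.55]. Speed limits (rad/s): [2.22, 2.22, 2.57, 3.14, 3.14, 3.14].

## Interface

Orientations are given as [roll, pitch, yaw] about the fixed x, y, z axes, in that order (R = Rz(yaw) Ry(pitch) Rx(roll)).
In Python, from station import ctrl gives the robot as it stands.
- The arm moves only by the shell command python3 shift.py 'ROWS' [OPENING] [FORCE]. ROWS is a JSON list of rows, 1 to 10 of them, each of 6 numbers: dx, dy, dz in m, then a rotation vector rx, ry, rz in rad; each row shifts and turns the commanded pose from where the row before left it, along the tool's axes as they then stand; what a row does not reach is not made up. A row lasts 1/10 s, in which the tool goes at most 0.05 m and 0.15 rad, less where a joint would pass 70% of its speed; a pose out of reach is approached as far as the arm can. OPENING is the finger opening in m, set as the command begins (- or left out keeps the last). The fingers move at their own pace and stop on an object; FORCE is the grip in N (left out, the last holds). Time passes only in rows, so rows that do not move let the fingers close. It prints the time, the measured TCP pose, the force, the opening and the grip force at its end.
- ctrl.get_obs(): the state, without advancing time (a new reading comes with each control period).
- ctrl.camera(name): name is "side" or "top"; returns a dict with "pixels" (384x512x3 uint8, blue, green, red), "fx", "fy", "cx", "cy" (pixels), "extrinsics" (4x4, takes a point from camera to world coordinates). Camera axes: x right, y up, looking along -z (the intrinsics and any distortion apply to the point x, -y, -z); pixel columns grow to the right and rows downward; lengths in m; the calibration is good to about 2 mm. A picture is of the moment at which its call begins. There is no depth.
- ctrl.hand_in(): hands the job in; it is judged then, once.
The state is a dict: "time_s": time; "qpos": joint angles; "joint_vel": joint speeds; "tau": joint torques, N m; "ee_pos": TCP position; "eef_rot": TCP orientation; "force": force on the tool from outside, world axes, zero at the start; "moment": the same for the moment, N m; "grip_width": finger opening in m; "grip_force": force on a finger pad.
Only numpy, scipy, OpenCV 4.12 (cv2) and the standard library are available. Lean on these libraries where they do the work, as an engineer would, in place of code of your own. Each camera call takes 0.05 s, during which the arm holds its last target. There are 200 camera calls.

## Working session

There is one attempt and no reset: what is moved stays moved. The work goes in short steps, Python scripts to look and compute and a shell command to move; the robot and the scene stay as the last step left them, time stands still between calls to the robot, and variables do not carry over. Pictures are saved under pics/ and viewed, at most 10 in all, crops included, and the job is handed in when it is done.

```bash
ls; mkdir -p pics; python3 - <<'E'
from station import ctrl
import cv2,numpy as np
for n in("top","side"):
    c=ctrl.camera(n); cv2.imwrite(f"pics/{n}0.png",c["pixels"]); np.savez(f"{n}0.npz",**c)
    print(n,c["fx"],c["fy"],c["cx"],c["cy"],np.round(c["extrinsics"],4).tolist(),[k for k in c])
o=ctrl.get_obs();print(o)
E
```

```text
pics
shift.py
station.py
top 489.0439164310067 489.0439164310067 260.3441761636109 190.70640645717165 [[0.0132, 0.9958, -0.091, 0.5373], [-0.9998, 0.0148, 0.0167, -0.0096], [0.018, 0.0907, 0.9957, 1.1269], [0.0, 0.0, 0.0, 1.0]] ['pixels', 'fx', 'fy', 'cx', 'cy', 'extrinsics']
side 350.8733120347418 350.8733120347418 253.2784573925695 192.80667639020854 [[0.9479, 0.2011, -0.247, 0.3964], [-0.3179, 0.6438, -0.696, -0.7067], [0.019, 0.7383, 0.6742, 0.7527], [0.0, 0.0, 0.0, 1.0]] ['pixels', 'fx', 'fy', 'cx', 'cy', 'extrinsics']
{'time_s': 0.1, 'qpos': array([-1.36259091e+00,  3.00423364e-01,  1.52150392e+00,  6.21951848e-06,
        1.32073230e+00, -6.65980519e-02]), 'joint_vel': array([-1.94331705e-03, -8.59183870e-05, -2.02545356e-03, -1.70912920e-03,
       -9.43918758e-04,  4.27101387e-04]), 'tau': array([ 1.23060734e-03, -5.32645869e+01, -3.53283727e+01,  7.09470478e-02,
        2.34898611e-02, -5.98440670e-05]), 'ee_pos': array([ 0.14920118, -0.52914898,  0.22374516]), 'eef_rot': array([-3.14052849e+00, -7.70139839e-05,  2.74801883e-01]), 'force': array([-0.45933273,  0.03850726, -0.10761803]), 'moment': array([0.03091433, 0.05074925, 0.01937301]), 'grip_force': 0.0, 'grip_width': 0.09403778121894282}
```

View pics/top0.png

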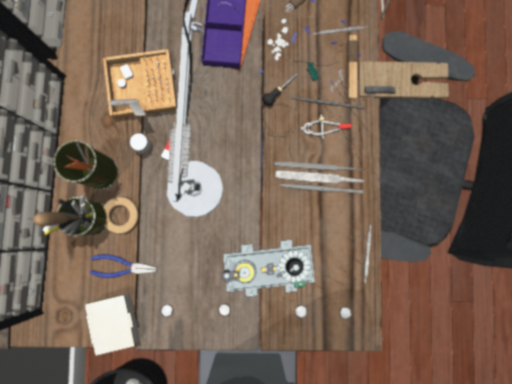

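View pics/side0.png

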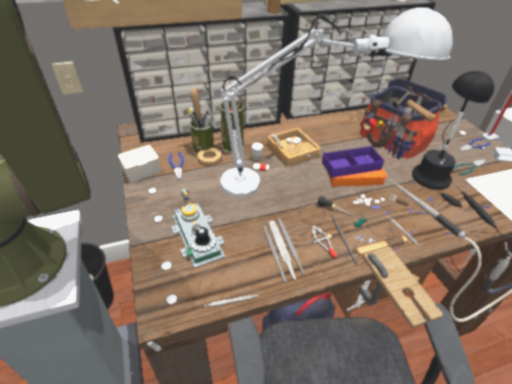

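The top view shows the head at about (268,268), with the knob at (294,265) and the brass ring at (243,271). The scriber is at (368,255), clear of it. In the side view the knob is at (202,237) and the ring at (189,211). I'll enlarge both around the head.

```bash
cat >h.py <<'E'
import numpy as np,cv2
def ray(c,u,v):
    E=c["extrinsics"];d=E[:3,:3]@np.array([(u-c["cx"])/c["fx"],-(v-c["cy"])/c["fy"],-1]);return E[:3,3],d
def onz(c,u,v,z):
    o,d=ray(c,u,v);return o+d*(z-o[2])/d[2]
def proj(c,p):
    E=c["extrinsics"];q=E[:3,:3].T@(np.asarray(p)-E[:3,3]);return c["cx"]+c["fx"]*q[0]/-q[2],c["cy"]-c["fy"]*q[1]/-q[2]
E
python3 - <<'E'
import numpy as np,cv2
t=np.load("top0.npz")["pixels"];s=np.load("side0.npz")["pixels"]
a=cv2.resize(t[235:300,215:325],None,fx=7,fy=7,interpolation=cv2.INTER_CUBIC)[:, :770]
cv2.imwrite("pics/tc.png",a)
cv2.imwrite("pics/sc.png",cv2.resize(s[195:270,160:240],None,fx=8,fy=8,interpolation=cv2.INTER_CUBIC))
E
```

```text
(no output)
```

View pics/tc.png

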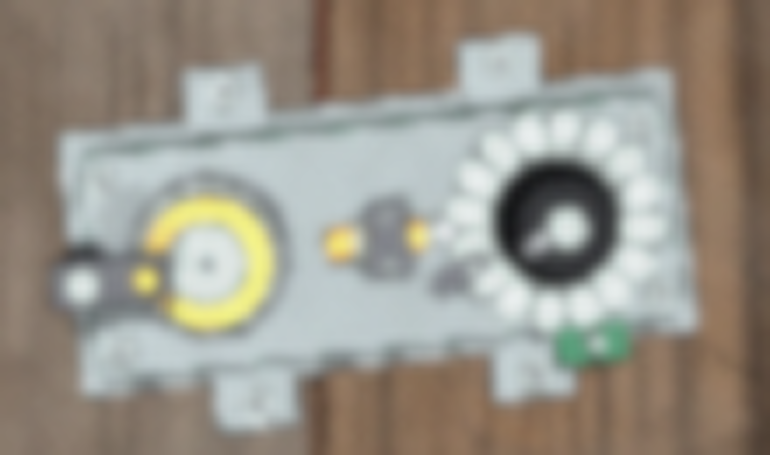

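View pics/sc.png

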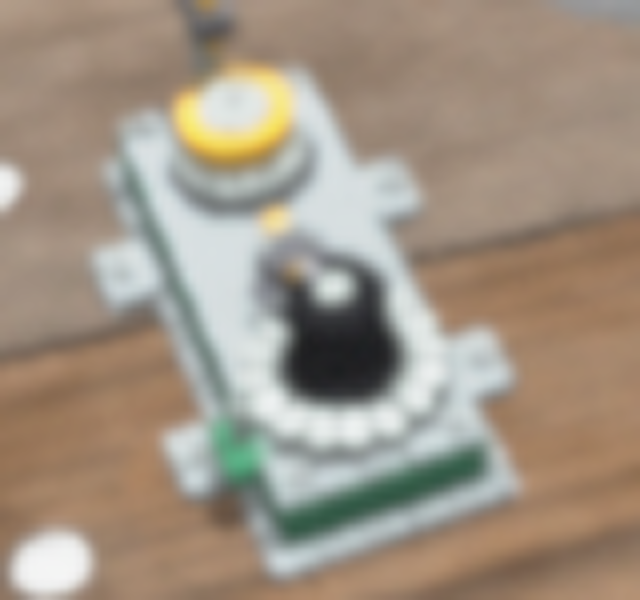

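The third notch looks likely already. The white line runs down-left from the knob cap (crop 568,229), the dog is at crop (455,280), and the green stop bracket is at (590,345). Next I locate the knob axis by colour and check it across both views.

```bash
python3 - <<'E'
import numpy as np,cv2
from h import *
T=dict(np.load("top0.npz"));S=dict(np.load("side0.npz"))
def blob(im,box,f):
    x0,y0,x1,y1=box;m=f(im[y0:y1,x0:x1].astype(int)).astype(np.uint8)
    n,l,s,c=cv2.connectedComponentsWithStats(m);i=1+np.argmax(s[1:,4]);return c[i]+[x0,y0],s[i,4],cv2.convexHull(cv2.findContours((l==i).astype(np.uint8),0,1)[0][0])
dark=lambda a:a.max(2)<75
yel=lambda a:a[...,2]-a[...,0]>70
(k,ar,h)=blob(T["pixels"],(280,250,310,282),dark);print("knob dark",k,ar,cv2.minEnclosingCircle(h+np.array([280,250])))
ek=cv2.minEnclosingCircle((h+np.array([280,250])).astype(np.float32))
for z in(.055,.065,.075):print(z,onz(T,*ek[0],z))
f=lambda px,py,s,x0,y0:(x0+(px+.5)/s-.5,y0+(py+.5)/s-.5)
cap_t=f(568,229,7,215,235);cap_s=f(334,288,8,160,195)
ring_t=f(208,264,7,215,235);ring_s=f(235,100,8,160,195)
for a,b in((cap_t,cap_s),(ring_t,ring_s)):
    o1,d1=ray(T,*a);o2,d2=ray(S,*b);d1/=np.linalg.norm(d1);d2/=np.linalg.norm(d2)
    t=np.linalg.lstsq(np.c_[d1,-d2],o2-o1,rcond=None)[0];p,q=o1+t[0]*d1,o2+t[1]*d2
    print("tri",(p+q)/2,np.linalg.norm(p-q))
print("cap z78",onz(T,*cap_t,.078),onz(S,*cap_s,.078),"dial z41",onz(T,*f(553,222,7,215,235),.041))
r=onz(T,*ring_t,.06);print("ring",r)
k=onz(T,*f(553,222,7,215,235),.041)
# white line & dog
tip=onz(T,*f(528,249,7,215,235),.078);print("line",tip-onz(T,*cap_t,.078));print("dog",onz(T,*f(455,280,7,215,235),.048)-k)
# head corners at cover top z=.03
for p in((62,135),(670,75),(695,325),(85,390)):print(onz(T,*f(*p,7,215,235),.03))
E
```

```text
knob dark [293.42253521 265.44366197] 142 ((293.95123291015625, 266.243896484375), 8.298694610595703)
0.055 [ 0.47148256 -0.10279634  0.055     ]
0.065 [ 0.47209641 -0.10192647  0.065     ]
0.075 [ 0.47271026 -0.1010566   0.075     ]
tri [ 0.47144586 -0.10477208  0.0771598 ] 0.0015267980190748335
tri [0.4587571  0.00461589 0.06164353] 0.0021140176064132483
cap z78 [ 0.47074627 -0.10456478  0.078     ] [ 0.47209819 -0.10568646  0.078     ] dial z41 [ 0.47052188 -0.10317751  0.041     ]
ring [0.45758827 0.00480964 0.06      ]
line [-0.00615688  0.01211858  0.        ]
dog [-0.01784988  0.03107879  0.007     ]
[0.49531775 0.05221931 0.03      ]
[ 0.51674967 -0.14118538  0.03      ]
[ 0.43805247 -0.14943775  0.03      ]
[0.41556649 0.04336869 0.03      ]
```

The measurements agree: axis at about (0.4715, -0.104), cap height 77 mm, knob–ring distance 109 mm, head yaw about 0.12. The dial is at about 1.17–1.22, so it starts in the third notch. Now moving over the knob.

```bash
R='[[0.0213,-0.0161,0,0,0,0],[0.0213,-0.0161,0,0,0,0],[0.0213,-0.0161,0,0,0,0],[0.0213,-0.0161,0,0,0,0],[0.0213,-0.0161,0,0,0,0],[0.0213,-0.0161,0,0,0,0],[0.0213,-0.0161,0,0,0,0],[0.0213,-0.0161,0,0,0,0],[0.0213,-0.0161,0,0,0,0],[0.0213,-0.0161,0,0,0,0]]' true
python3 shift.py '[[0.0213,-0.0161,0,0,0,0],[0.0213,-0.0161,0,0,0,0],[0.0213,-0.0161,0,0,0,0],[0.0213,-0.0161,0,0,0,0],[0.0213,-0.0161,0,0,0,0],[0.0213,-0.0161,0,0,0,0],[0.0213,-0.0161,0,0,0,0],[0.0213,-0.0161,0,0,0,0],[0.0213,-0.0161,0,0,0,0],[0.0213,-0.0161,0,0,0,0]]' 0.06
python3 shift.py '[[0.0213,-0.0161,0,0,0,0],[0.0213,-0.0161,0,0,0,0],[0.0213,-0.0161,0,0,0,0],[0.0213,-0.0161,0,0,0,0],[0.0213,-0.0161,0,0,0,0],[0.0213,-0.0161,0,0,0,0],[0.0213,-0.0161,0,0,0,0],[0.0213,-0.0161,0,0,0,0],[0.0213,-0.0161,0,0,0,0],[0.0213,-0.0161,0,0,0,0]]'
python3 shift.py '[[0,0,0,0,0,-0.12],[0,0,0,0,0,-0.12],[0,0,0,0,0,-0.12],[0,0,0,0,0,-0.115],[0,0,0,0,0,0],[0,0,0,0,0,0]]'
```

```text
time_s: 1.1
ee_pos: [0.311, -0.3156, 0.2241]
eef_rot: [-3.141, 0.0, 0.275]
force: [-0.0, 0.2, 1.0]
grip_width: 0.0601
grip_force: 0.0
time_s: 2.1
ee_pos: [0.4723, -0.1028, 0.2241]
eef_rot: [-3.141, 0.0, 0.275]
force: [-0.8, -0.5, -0.4]
grip_width: 0.06
grip_force: 0.0
time_s: 2.7
ee_pos: [0.4718, -0.1038, 0.2241]
eef_rot: [-3.141, 0.0, 0.746]
force: [-0.1, 0.2, 0.2]
grip_width: 0.06
grip_force: 0.0
```

```bash
python3 shift.py '[[0,0,0.02,0,0,0],[0,0,0.03,0,0,0],[0,0,0.03,0,0,0],[0,0,0.03,0,0,0],[0,0,0.02,0,0,0],[0,0,0.012,0,0,0],[0,0,0.01,0,0,0],[0,0,0,0,0,0],[0,0,0,0,0,0]]'
python3 - <<'E'
from station import ctrl
import cv2,numpy as np
a=ctrl.camera("side")["pixels"];cv2.imwrite("pics/s1.png",cv2.resize(a[140:280,120:300],None,fx=4,fy=4,interpolation=cv2.INTER_CUBIC))
E
```

```text
time_s: 3.6
ee_pos: [0.4723, -0.1039, 0.0729]
eef_rot: [3.141, -0.0, 0.749]
force: [-0.0, -0.1, 0.6]
grip_width: 0.0599
grip_force: 0.0
```

View pics/s1.png

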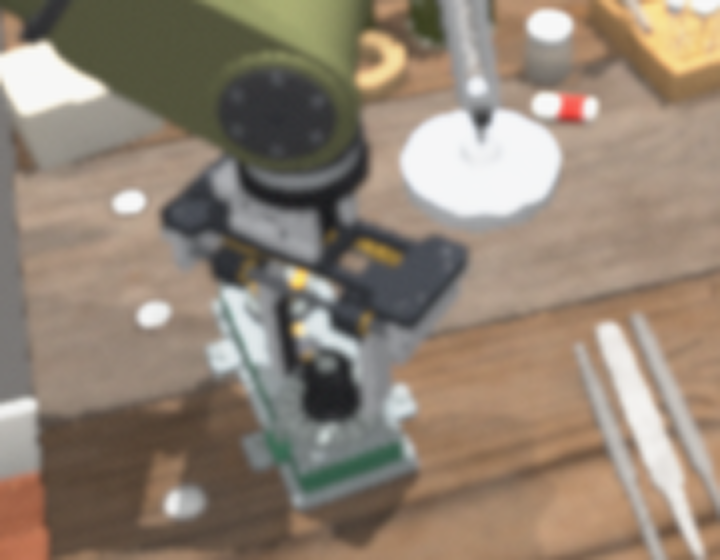

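The fingers straddle the knob at (330,385) and nothing else is in contact. Closing now.

```bash
python3 shift.py '[[0,0,0,0,0,0],[0,0,0,0,0,0],[0,0,0,0,0,0],[0,0,0,0,0,0],[0,0,0,0,0,0]]' 0.0 40; python3 -c "
from station import ctrl;o=ctrl.get_obs();print(o['moment'],o['force'])"
```

```text
time_s: 4.15
ee_pos: [0.4718, -0.1037, 0.0724]
eef_rot: [-3.141, 0.0, 0.75]
force: [-2.6, 2.4, 5.1]
grip_width: 0.0321
grip_force: 40.0
[ 0.47673982  0.56079253 -0.03397644] [-2.60669087  2.40038772  5.13705524]
```

```bash
M='from station import ctrl;o=ctrl.get_obs();print("mom",o["moment"].round(3))'
python3 shift.py '[[0,0,0,0,0,-0.1],[0,0,0,0,0,-0.1],[0,0,0,0,0,-0.1],[0,0,0,0,0,-0.1],[0,0,0,0,0,-0.1],[0,0,0,0,0,0],[0,0,0,0,0,0]]'; python3 -c "$M"
python3 shift.py '[[0,0,0,0,0,-0.1],[0,0,0,0,0,-0.1],[0,0,0,0,0,-0.1],[0,0,0,0,0,-0.1],[0,0,0,0,0,-0.1],[0,0,0,0,0,0],[0,0,0,0,0,0]]'; python3 -c "$M"
```

```text
time_s: 4.85
ee_pos: [0.4717, -0.1036, 0.0724]
eef_rot: [-3.141, -0.0, 1.25]
force: [-4.5, 2.6, 7.6]
grip_width: 0.032
grip_force: 40.0
mom [ 0.608  0.662 -0.068]
time_s: 5.55
ee_pos: [0.4715, -0.1036, 0.0724]
eef_rot: [-3.141, -0.001, 1.75]
force: [-5.6, 3.0, 6.4]
grip_width: 0.0319
grip_force: 40.0
mom [0.557 0.767 0.059]
```

```bash
M='from station import ctrl;o=ctrl.get_obs();print("mom",o["moment"].round(3))'
python3 shift.py '[[0,0,0,0,0,-0.05],[0,0,0,0,0,-0.05],[0,0,0,0,0,-0.05],[0,0,0,0,0,0],[0,0,0,0,0,0]]'; python3 -c "$M"
python3 shift.py '[[0,0,0,0,0,-0.03],[0,0,0,0,0,0],[0,0,0,0,0,0]]'; python3 -c "$M"
python3 shift.py '[[0,0,0,0,0,-0.03],[0,0,0,0,0,0],[0,0,0,0,0,0]]'; python3 -c "$M"
python3 shift.py '[[0,0,0,0,0,-0.03],[0,0,0,0,0,0],[0,0,0,0,0,0]]'; python3 -c "$M"
```

```text
time_s: 6.05
ee_pos: [0.4714, -0.1036, 0.0724]
eef_rot: [-3.14, -0.001, 1.901]
force: [-6.7, 3.0, 7.2]
grip_width: 0.032
grip_force: 40.0
mom [0.589 0.94  0.423]
time_s: 6.35
ee_pos: [0.4715, -0.1036, 0.0724]
eef_rot: [-3.141, -0.001, 1.93]
force: [-5.2, 3.8, 6.5]
grip_width: 0.0323
grip_force: 40.0
mom [ 0.573  0.835 -0.034]
time_s: 6.65
ee_pos: [0.4715, -0.1036, 0.0724]
eef_rot: [-3.141, -0.001, 1.96]
force: [-5.6, 3.3, 7.1]
grip_width: 0.0323
grip_force: 40.0
mom [ 0.597  0.893 -0.063]
time_s: 6.95
ee_pos: [0.4715, -0.1036, 0.0724]
eef_rot: [-3.141, -0.001, 1.989]
force: [-5.2, 2.7, 5.9]
grip_width: 0.0323
grip_force: 40.0
mom [ 0.571  0.775 -0.439]
```

```bash
M='from station import ctrl;o=ctrl.get_obs();print("mom",o["moment"].round(3))'
python3 shift.py '[[0,0,0,0,0,0],[0,0,0,0,0,0]]'; python3 -c "$M"
python3 shift.py '[[0,0,0,0,0,-0.02],[0,0,0,0,0,0],[0,0,0,0,0,0]]'; python3 -c "$M"
python3 - <<'E'
from station import ctrl
import cv2,numpy as np
b=ctrl.camera("top");a=b["pixels"];cv2.imwrite("pics/t2.png",cv2.resize(a[235:300,215:325],None,fx=7,fy=7,interpolation=cv2.INTER_CUBIC))
E
```

```text
time_s: 7.15
ee_pos: [0.4716, -0.1036, 0.0724]
eef_rot: [-3.141, -0.001, 1.989]
force: [-5.5, 3.9, 6.3]
grip_width: 0.032
grip_force: 40.0
mom [ 0.544  0.809 -0.487]
time_s: 7.45
ee_pos: [0.4717, -0.1038, 0.0724]
eef_rot: [-3.141, -0.0, 2.009]
force: [-3.9, 1.2, 6.5]
grip_width: 0.0321
grip_force: 40.0
mom [ 0.15   0.702 -0.396]
```

View pics/t2.png

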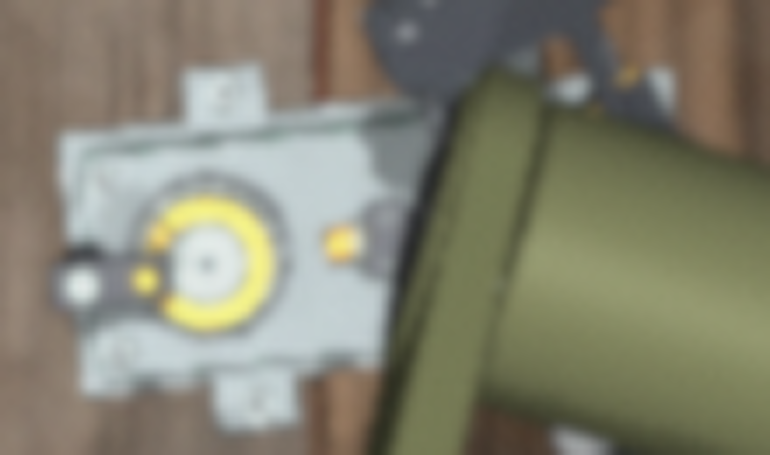

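The arm hides the knob from above, so I check the dog and stop in the side view. Both pushes met about 0.4–0.49 N m after 1.24 rad back, which fits the zero stop.

```bash
python3 - <<'E'
from station import ctrl
import cv2,numpy as np
a=ctrl.camera("side")["pixels"];cv2.imwrite("pics/s2.png",cv2.resize(a[195:270,160:240],None,fx=8,fy=8,interpolation=cv2.INTER_CUBIC))
E
```

```text
(no output)
```

View pics/s2.png

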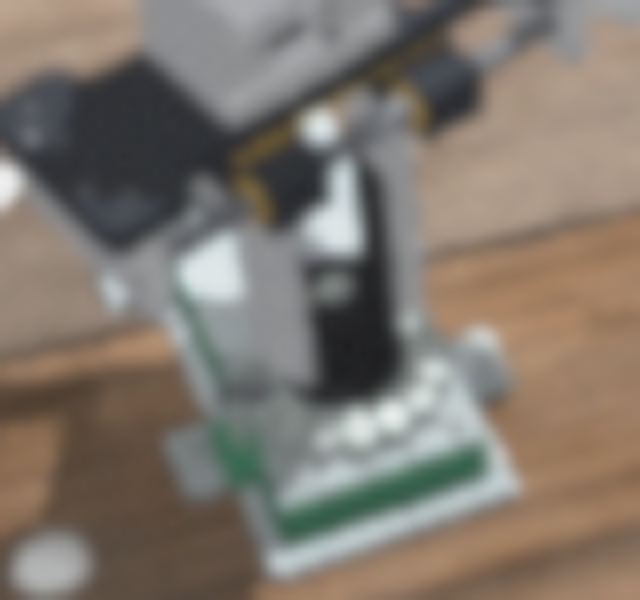

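The dog is at about (240,390), against the green stop bracket at (235,450), so the dial is at its zero stop. Going forward 1.228 rad with a firmer grip, slowing at the end.

```bash
M='from station import ctrl;o=ctrl.get_obs();print("mom",o["moment"].round(3))'
python3 shift.py '[[0,0,0,0,0,0],[0,0,0,0,0,0]]' - 55; python3 -c "$M"
python3 shift.py '[[0,0,0,0,0,0.05],[0,0,0,0,0,0.05],[0,0,0,0,0,0.05],[0,0,0,0,0,0.05],[0,0,0,0,0,0.05],[0,0,0,0,0,0.05],[0,0,0,0,0,0.05],[0,0,0,0,0,0.05],[0,0,0,0,0,0.05]]'; python3 -c "$M"
python3 shift.py '[[0,0,0,0,0,0.05],[0,0,0,0,0,0.05],[0,0,0,0,0,0.05],[0,0,0,0,0,0.05],[0,0,0,0,0,0.05],[0,0,0,0,0,0.05],[0,0,0,0,0,0.05],[0,0,0,0,0,0.05]]'; python3 -c "$M"
python3 shift.py '[[0,0,0,0,0,0.05],[0,0,0,0,0,0.05],[0,0,0,0,0,0.05],[0,0,0,0,0,0.03],[0,0,0,0,0,0],[0,0,0,0,0,0]]'; python3 -c "$M"
```

```text
time_s: 7.75
ee_pos: [0.4717, -0.1038, 0.0724]
eef_rot: [-3.141, -0.0, 2.009]
force: [-4.4, 1.1, 5.6]
grip_width: 0.0318
grip_force: 55.0
mom [ 0.197  0.631 -0.39 ]
time_s: 8.65
ee_pos: [0.4716, -0.1039, 0.0724]
eef_rot: [-3.141, 0.0, 1.558]
force: [-5.5, 1.2, 6.3]
grip_width: 0.032
grip_force: 55.0
mom [0.095 0.878 0.059]
time_s: 9.45
ee_pos: [0.4716, -0.1038, 0.0724]
eef_rot: [-3.141, 0.0, 1.158]
force: [-5.4, 0.5, 7.4]
grip_width: 0.0314
grip_force: 55.0
mom [0.112 1.068 0.149]
time_s: 10.05
ee_pos: [0.4716, -0.1039, 0.0724]
eef_rot: [-3.141, 0.001, 0.979]
force: [-4.7, 0.4, 6.7]
grip_width: 0.0318
grip_force: 55.0
mom [ 0.044  0.839 -0.034]
```

```bash
M='from station import ctrl;o=ctrl.get_obs();print("mom",o["moment"].round(3))'
for i in 1; do python3 shift.py '[[0,0,0,0,0,0.05],[0,0,0,0,0,0.05],[0,0,0,0,0,0],[0,0,0,0,0,0],[0,0,0,0,0,0]]'; python3 -c "$M"; done
python3 shift.py '[[0,0,0,0,0,0.05],[0,0,0,0,0,0],[0,0,0,0,0,0],[0,0,0,0,0,0]]'; python3 -c "$M"
python3 shift.py '[[0,0,0,0,0,0.04],[0,0,0,0,0,0],[0,0,0,0,0,0],[0,0,0,0,0,0]]'; python3 -c "$M"
```

```text
time_s: 10.55
ee_pos: [0.4716, -0.1039, 0.0724]
eef_rot: [-3.141, 0.001, 0.88]
force: [-5.1, 0.2, 6.5]
grip_width: 0.0315
grip_force: 55.0
mom [ 0.057  0.886 -0.046]
time_s: 10.95
ee_pos: [0.4717, -0.1039, 0.0724]
eef_rot: [-3.141, 0.0, 0.829]
force: [-4.1, 0.3, 5.5]
grip_width: 0.0321
grip_force: 55.0
mom [ 0.137  0.777 -0.494]
time_s: 11.35
ee_pos: [0.4716, -0.1039, 0.0724]
eef_rot: [-3.141, 0.0, 0.789]
force: [-5.0, 0.3, 6.9]
grip_width: 0.0316
grip_force: 55.0
mom [ 0.025  0.824 -0.207]
```

```bash
M='from station import ctrl;o=ctrl.get_obs();print("mom",o["moment"].round(3))'
python3 shift.py '[[0,0,0,0,0,0.015],[0,0,0,0,0,0],[0,0,0,0,0,0],[0,0,0,0,0,0]]'; python3 -c "$M"
python3 - <<'E'
from station import ctrl
import cv2,numpy as np
T=ctrl.camera("top")["pixels"][235:300,215:325];a=ctrl.camera("side")["pixels"]
cv2.imwrite("pics/s3.png",cv2.resize(a[195:270,160:240],None,fx=8,fy=8,interpolation=cv2.INTER_CUBIC))
E
```

```text
time_s: 11.75
ee_pos: [0.4716, -0.1039, 0.0724]
eef_rot: [-3.141, 0.001, 0.775]
force: [-5.4, 1.6, 6.4]
grip_width: 0.0316
grip_force: 55.0
mom [ 0.033  0.916 -0.013]
```

View pics/s3.png

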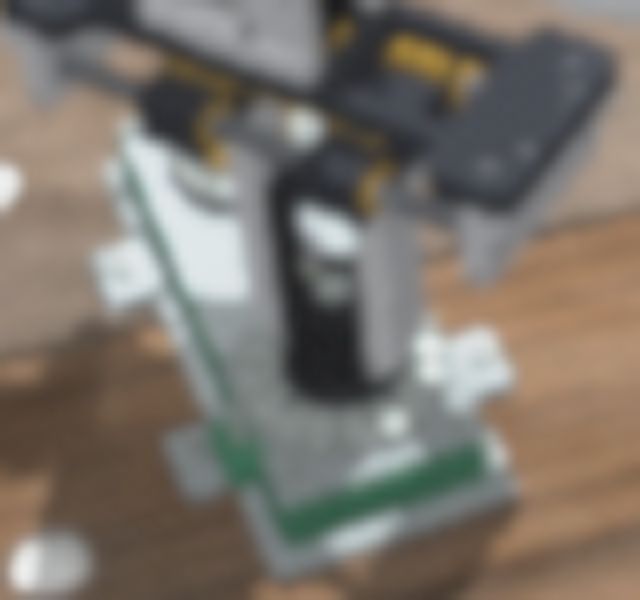

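The dog has left the stop bracket at (235,450), and the grip is still firm. Yaw is 0.775 against a predicted 0.78 or so, and the moment is about zero, so the dial is seated in the third notch.

```bash
python3 -c "
from station import ctrl
o=ctrl.get_obs();print(o['moment'],o['grip_force']);print(ctrl.hand_in())"
```

```text
[0.05073003 0.90850411 0.02386487] 55.023322706110775
the job is handed in; nothing more can be done
None
```

I turned the knob back to its zero stop and then forward three clicks, and handed the job in at about 12 s with the fingers holding it at 55 N in what the angle and zero torque show as the third notch; the verdict was not shown.

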